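# Put the batteries away after the electronics workshop

## Robot

A 6-joint arm with a two-finger parallel gripper is mounted at the origin on the work surface. World frame = base frame: x ahead of the robot, y to its left, z up, the work surface at z = 0. Lengths are in mm, angles in rad, forces in N, time in s.
With the tool pointing down it reaches from about 350 to 975 mm from the base axis. Payload 4.9 kg.
Tool frame: the origin (TCP) lies on the mounting face of the last link; the fingertips stand finger_overhang ahead of it and the grasp point (between the pads) lies 155 mm ahead of it (finger_overhang is the distance from the TCP to the fingertips, in mm); z points along the fingers, y is the line along which they close (so a half turn about z gives the same grasp; the last joint's range is limited). The gripper opens to 85 mm and grips with 20 to 120 N. Pads are 22 mm wide; open, the fingers measure 114 mm over their backs; the gripper's body (76 mm by 85 mm) begins 54 mm behind the grasp point. The pads swing forward as they close: fully open they stand 13 mm farther back than shut.
Start: joints at [1.01, 0.053, 1.613, -0, 1.476, -0.119], TCP at [267.218, 564.976, 404.704] pointing down, gripper open.
Joint ranges: [-3.01, 3.01], [-1.01, 2.22], [0.06, 2.58], [-1.02, 4.17], [0.09, 2.62], [-3.14, 3.14]. Speed limits (rad/s): [2.57, 2.57, 3.14, 3.14, 3.14, 3.14].

## Interface

Orientations are given as a 3x3 rotation matrix whose columns are the frame's x, y, z axes.
In Python, from plant import * gives the robot as it stands.
- The arm moves only by the tool jog_arm, never from a script. Its arguments are lists of equal length, an entry for each row: "fingers": the closure, from -1 (fully open) to 1 (shut); "offset": the shift along the tool's x, y, z in units of 0.75 m (1.0 is 0.75 m), a list of three; "angular": the turn, a rotation vector about the tool's x, y, z in units of 1.5 rad (1.0 is 1.5 rad), a list of three. A call has 1 to 5 rows; each row shifts and turns the commanded pose from where the row before left it, along the tool's axes as they then stand; what a row does not reach is not made up. A row lasts 1/10 s, in which the tool goes at most 50 mm and 8.59 degrees, less where a joint would pass 70% of its speed; a pose out of reach is approached as far as the arm can. A call with a number of a shift or a turn outside -1 to 1 is refused whole. A call with a gripper value outside its range is refused whole. The fingers move at their own pace and stop on an object; "grip_force" is the grip in N (left out, the last holds). Time passes only in rows, so rows that do not move let the fingers close. It gives the time, the measured TCP pose, the force, the opening and the grip force at its end, in the units of the state.
- get_state(): the state, without advancing time (a new reading comes with each control period).
- capture(name): name is "scene" or "top" or "wrist"; returns a dict with "color" (420x560x3 uint8, red, green, blue), "depth" (420x560 float32, mm along the optical axis (not along the pixel's ray), 0 where there is no reading), "mtx" (3x3 intrinsics, pixels), "rvec" (rotation vector, rad) and "tvec" (3), from world to camera coordinates, as OpenCV has them. Camera axes: x right, y down, z forward; pixel columns grow to the right and rows downward; lengths in mm; the calibration is good to about 2 mm. The wrist camera is an equidistant fisheye: a pixel r from the principal point sees the ray r / f radians off the axis. A picture is of the moment at which its call begins.
- hand_in(): hands the job in; it is judged then, once.
The state is a dict: "time": time; "q": joint angles; "qvel": joint speeds; "joint_torque": joint torques, N m; "tool_pos": TCP position; "orientation": TCP orientation; "force": force on the tool from outside, world axes, zero at the start; "ft_torque": the same for the moment, N m; "gripper_width": finger opening in mm; "gripper_force": force on a finger pad.
Only numpy, scipy, OpenCV 4.12 (cv2) and the standard library are available. Lean on these libraries where they do the work, as an engineer would, in place of code of your own. Each camera call takes 0.05 s, during which the arm holds its last target. There are 200 camera calls.

## Task

Put the batteries away: stand the three round cells upright in the steel tins, the biggest cell in the biggest tin, the middle one in the middle tin and the smallest in the smallest, and lay the flat battery pack on the charging dock, flat on its plate and slid fully home so that one long side touches the pair of brass posts and one end touches the single brass stop. Leave the little motor and the lidded jar where they are.

Things in the scene. Friction and masses are not known exactly. Their poses are not given: they have to be found in the camera images.
- large_cell: The biggest of three round battery cells: a black cylinder with a copper-coloured upper third and a small steel button on top, standing upright; 33 mm diameter, 61 mm tall with the 2 mm button, about 140 g. Loose. Origin: centre of its underside, z up along the cell
- medium_cell: The middle of three round battery cells: a black cylinder with a copper-coloured upper third and a small steel button on top, standing upright; 26 mm diameter, 50 mm tall with the 2 mm button, about 70 g. Loose. Origin: centre of its underside, z up along the cell
- small_cell: The smallest of three round battery cells: a black cylinder with a copper-coloured upper third and a small steel button on top, standing upright; 14.5 mm diameter, 50 mm tall with the 2 mm button, about 25 g. Loose. Origin: centre of its underside, z up along the cell
- pack: Flat rectangular rechargeable battery pack, black with a grey panel on top and a brass strip on each end, lying flat: 70 mm along its x, 38 mm along its y, 20 mm tall, about 120 g, the same either way round. Loose. Origin: centre of its underside
- large_tin: The biggest of three open square steel tins, fixed to the table: 63 mm square outside, 58 mm inside, 16 mm tall, walls and floor 2.5 mm thick, open at the top. Origin: centre of its underside on the table; x and y run square to the walls, z up
- medium_tin: The middle of three open square steel tins, fixed to the table: 51 mm square outside, 46 mm inside, 16 mm tall, walls and floor 2.5 mm thick, open at the top. Origin: centre of its underside on the table; x and y run square to the walls, z up
- small_tin: The smallest of three open square steel tins, fixed to the table: 39 mm square outside, 34 mm inside, 16 mm tall, walls and floor 2.5 mm thick, open at the top. Origin: centre of its underside on the table; x and y run square to the walls, z up
- dock: Charging dock, fixed: grey plate 6 mm thick, x -55 to 45, y -45 to 31 mm. Brass stops rise 12 mm above it: two 8 mm posts at x = -28 and 28, contact faces at y = 19 (48 mm finger gap between); one 16 mm wide end stop at y = 0, face at x = 35. Pack home: its long axis along dock x (either way round), against all three; its origin then at dock x 0, y 0, z 6 mm. Origin on the table there; z up
- motor: Bystander: small electric motor lying on its blue base, a steel can 28 mm in diameter with a thin shaft; 57 mm long with its shaft, 28 mm wide, 30 mm tall. Loose; to be left alone. Origin: under the middle of the 46 mm base, shaft along +x
- jar: Bystander: small clear jar with a white lid, 42 mm in diameter, 45 mm tall. Loose; to be left alone. Origin: centre of its underside

How it is judged (in metres and radians):
At the end, for the whole second after the job is handed in: Each round cell stands upright (0.12 rad) on the floor of its own tin, biggest in biggest, smallest in smallest (centre within 19 mm of the tin's); the pack lies flat on the dock, within 2.5 mm of home in x and y and 0.06 rad of the dock's x axis; all four at rest (0.02 m/s) (horizontal distance between large_cell and large_tin below 0.019 m and z of large_cell in the frame of large_tin below 0.006 m and angle between each of large_cell, medium_cell, small_cell's own z axis and vertical below 0.12 rad and horizontal distance between medium_cell and medium_tin below 0.019 m and z of medium_cell in the frame of medium_tin below 0.006 m and horizontal distance between small_cell and small_tin below 0.019 m and z of small_cell in the frame of small_tin below 0.006 m and x of pack in the frame of dock between -0.0025 and 0.0025 m and y of pack in the frame of dock between -0.0025 and 0.0025 m and z of pack in the frame of dock between 0.003 and 0.0085 m and angle between the x axis of pack and the x axis of dock, either way round below 0.06 rad and angle between pack's own z axis and vertical below 0.06 rad and linear speed of each of large_cell, medium_cell, small_cell, pack below 0.02 m/s); the robot touches nothing.
It fails at once if the motor is moved by more than 25 mm (distance of motor from where it was at the start of the episode above 0.025 m).
It fails at once if the jar is moved by more than 25 mm (distance of jar from where it was at the start of the episode above 0.025 m).
It also fails if it takes over 99 s, if anything falls off the work surface, if the arm or the gripper's body presses on something with over 40 N, if the wrist force passes 120 N, or if a joint passes its speed limit or range.

## Working session

There is one attempt and no reset: what is moved stays moved. The work goes in short steps, Python scripts to look and compute and a tool call to move; the robot and the scene stay as the last step left them, time stands still between calls to the robot, and variables do not carry over. Pictures are saved under pics/ and viewed, at most 14 in all, crops included, and the job is handed in when it is done.

Besides the shell and the picture viewer there is one more tool, called after "Call:" by a JSON object that holds its "op" and its "data", one argument or row to a line. jog_arm: Moves the arm, as the interface text tells. Its arguments: {"type":"object","properties":{"fingers":{"type":"array","items":{"type":"number"}},"offset":{"type":"array","items":{"type":"array","items":{"type":"number","minimum":-1,"maximum":1}}},"angular":{"type":"array","items":{"type":"array","items":{"type":"number","minimum":-1,"maximum":1}}},"grip_force":{"type":"number"}},"required":["fingers","offset","angular"]}

```bash
mkdir -p pics; ls; python3 - <<'E'
from plant import *
import cv2,numpy as np,pickle
s=get_state();print({k:np.round(v,3).tolist() for k,v in s.items()})
for n in("scene","top"):
    c=capture(n);pickle.dump(c,open(n+".pkl","wb"))
    cv2.imwrite(f"pics/{n}0.png",c["color"][:,:,::-1]);R=cv2.Rodrigues(c["rvec"])[0]
    print(n,c["mtx"].round(1).tolist(),(-R.T@c["tvec"].ravel()).round(1),R.round(3).tolist())
E
```

```text
pics
{'time': 0.0, 'q': [1.01, 0.053, 1.614, 0.0, 1.476, -0.119], 'qvel': [-0.001, 0.001, 0.0, 0.001, -0.0, -0.001], 'joint_torque': [0.0, -39.368, -37.017, -0.0, 0.007, -0.0], 'tool_pos': [267.082, 564.779, 403.489], 'orientation': [[-0.904, 0.428, -0.001], [0.428, 0.904, -0.002], [0.0, -0.002, -1.0]], 'force': [-0.338, 0.958, -0.376], 'ft_torque': [0.036, -0.042, -0.01], 'gripper_force': 0.0, 'gripper_width': 85.172}
scene [[453.9, 0.0, 282.7], [0.0, 453.9, 211.0], [0.0, 0.0, 1.0]] [1140.1 -474.3  720.9] [[0.593, 0.805, 0.021], [0.541, -0.378, -0.751], [-0.597, 0.457, -0.66]]
top [[421.8, 0.0, 283.3], [0.0, 421.8, 216.3], [0.0, 0.0, 1.0]] [372.8   8.5 963.5] [[-0.03, -0.999, 0.016], [-0.988, 0.027, -0.153], [0.153, -0.021, -0.988]]
```

View pics/scene0.png

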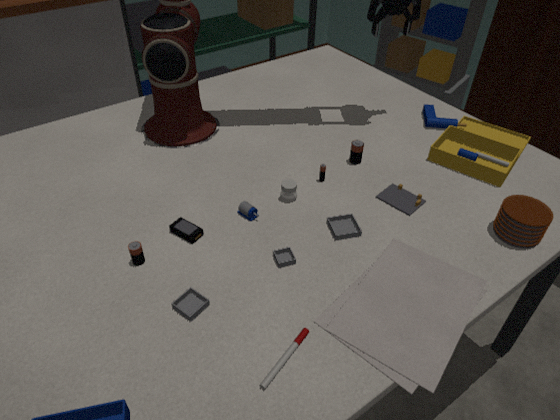

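View pics/top0.png

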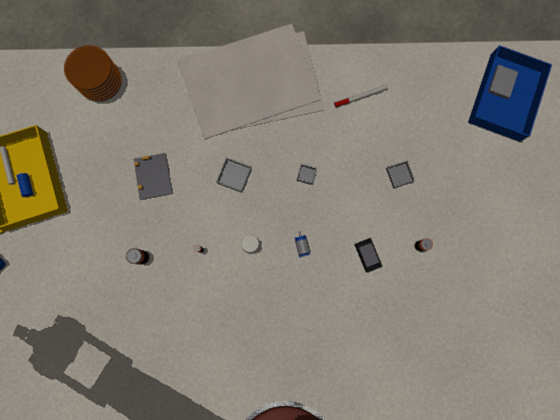

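The top view shows dock (153,176), tins L (234,175), S (307,174), M (400,174), cells L (138,256), S (200,250), M (424,244), pack (368,255), jar (251,244) and motor (303,243). The scene view agrees.

```bash
cat > h.py <<'E'
import cv2,numpy as np
def ray(c,uv,fish=False):
    K=c["mtx"];R=cv2.Rodrigues(c["rvec"])[0];t=np.ravel(c["tvec"])
    p=(np.atleast_2d(uv)-K[:2,2])/[K[0,0],K[1,1]]
    if fish:
        r=np.linalg.norm(p,axis=1)[:,None]; d=np.c_[p/np.maximum(r,1e-9)*np.sin(r),np.cos(r)]
    else: d=np.c_[p,np.ones(len(p))]
    return -R.T@t,d@R
def onplane(c,uv,z,fish=False):
    o,d=ray(c,uv,fish); return (o+d*((z-o[2])/d[:,2])[:,None])[:,:2]
def proj(c,P,fish=False):
    R=cv2.Rodrigues(c["rvec"])[0];p=np.atleast_2d(P)@R.T+np.ravel(c["tvec"]);K=c["mtx"]
    if fish:
        rr=np.linalg.norm(p[:,:2],axis=1);th=np.arctan2(rr,p[:,2]);q=p[:,:2]/np.maximum(rr,1e-9)[:,None]*th[:,None]
    else: q=p[:,:2]/p[:,2:]
    return q*[K[0,0],K[1,1]]+K[:2,2]
E
python3 - <<'E'
import pickle,cv2,numpy as np
from h import *
c=pickle.load(open("top.pkl","rb"));im=c["color"]
bg=cv2.medianBlur(im,71)
d=np.abs(im.astype(int)-bg).max(2)
m=(d>38).astype(np.uint8)
m[:140]=0;m[285:]=0;m[:,:100]=0
m=cv2.morphologyEx(m,cv2.MORPH_CLOSE,np.ones((3,3)))
for k in cv2.findContours(m,cv2.RETR_EXTERNAL,cv2.CHAIN_APPROX_NONE)[0]:
    if cv2.contourArea(k)<25: continue
    (u,v),wh,a=cv2.minAreaRect(k)
    q=onplane(c,cv2.boxPoints(cv2.minAreaRect(k)),10)
    print(round(u),round(v),np.round(wh,1),round(a),'z10:',q.mean(0).round(1),'edges',np.linalg.norm(np.diff(q,axis=0),axis=1).round(1)[:2])
cv2.imwrite("pics/crop.png",cv2.resize(im[145:275,110:300],None,fx=4,fy=4,interpolation=cv2.INTER_CUBIC)[:,:,::-1])
E
```

```text
140 257 [27.3 15.6] 9 z10: [437.6 313.3] edges [34.7 61.5]
202 250 [9.5 6.7] 22 z10: [448.  173.3] edges [14.9 21.5]
423 245 [13.  17.9] 63 z10: [ 446.3 -328.2] edges [41.9 29.1]
368 255 [32.1 18.6] 68 z10: [ 426.5 -200.6] edges [42.9 71.9]
255 248 [11.  18.6] 47 z10: [450.1  55.5] edges [41.9 24.9]
302 244 [24.5 12.6] 76 z10: [455.8 -51.9] edges [28.8 55.6]
307 174 [17.3 18.2] 15 z10: [617.7 -68.5] edges [43.5 40.3]
400 174 [23.4 23.4] 72 z10: [ 611.8 -286.3] edges [56.  55.4]
234 175 [29.3 28.1] 21 z10: [620.3 100.1] edges [66.5 68.6]
153 176 [42.9 34.1] 81 z10: [622.6 286.6] edges [ 78.4 102.6]
```

View pics/crop.png

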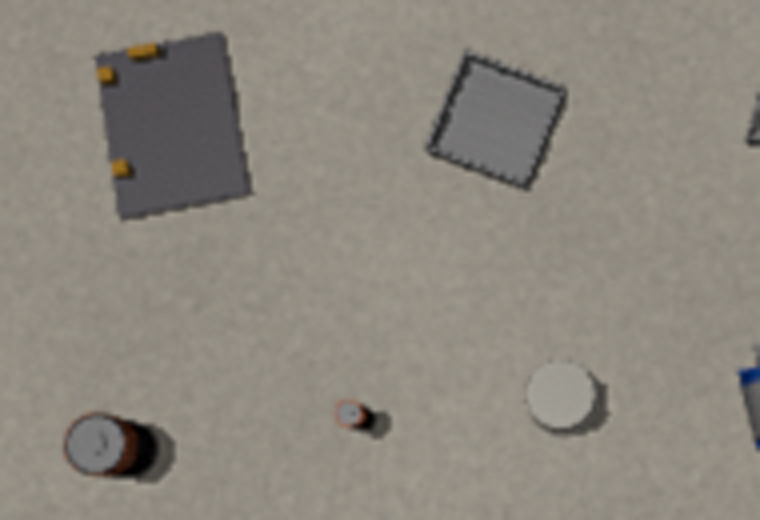

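```bash
cat > pc.py <<'E'
import pickle,cv2,numpy as np,sys
from h import *
for n in("top","scene"):
    c=pickle.load(open(n+".pkl","rb"));D=c["depth"];v,u=np.mgrid[:420,:560]
    o,d=ray(c,np.c_[u.ravel(),v.ravel()]);P=(o+d*D.reshape(-1,1));
    for nm,x,y,r,lo,hi in [("L",440,320,45,54,66),("M",450,-325,45,43,55),("S",450,180,30,42,55),("pack",427,-200,55,15,26),("jar",455,62,40,40,50),("motor",456,-52,45,20,35),
      ("dockplate",622,287,75,3,9),("posts",622,287,75,13,22),("Lt",620,100,55,10,20),("Mt",612,-286,50,10,20),("St",618,-68,40,10,20)]:
        m=(np.hypot(P[:,0]-x,P[:,1]-y)<r)&(P[:,2]>lo)&(P[:,2]<hi)
        if m.sum()<3: print(n,nm,m.sum());continue
        q=P[m];b=cv2.minAreaRect(q[:,:2].astype(np.float32))
        print(n,nm,m.sum(),q.mean(0).round(1),'rect',np.round(b[0],1),np.round(b[1],1),round(b[2],1))
E
python3 pc.py
```

```text
top L 209 [436.2 309.5  59.8] rect [436.5 310.2] [32.4 32.2] 64.3
top M 123 [ 444.4 -321.5   48.4] rect [ 444.5 -321.9] [25.3 25.4] 17.0
top S 41 [449.7 177.7  48.3] rect [449.9 178.1] [13.5 13.4] 61.5
top pack 530 [ 426.1 -199.7   20.1] rect [ 426.4 -200.4] [69.9 38.7] 19.2
top jar 236 [457.1  63.7  45.3] rect [456.8  63.5] [35.1 37.1] 89.7
top motor 200 [452.2 -51.6  27.2] rect [452.6 -51.7] [37.8 27.2] 11.8
top dockplate 1337 [622.  287.1   6.1] rect [620.9 286.6] [143.8 141.2] 6.7
top posts 59 [642.1 311.1  18.1] rect [632.8 317. ] [31.5 79.1] 77.0
top Lt 155 [620.8 100.4  15.2] rect [621.  100.4] [64.  63.5] 67.6
top Mt 139 [ 612.4 -287.2   14.6] rect [ 612.7 -287.7] [51.4 52.9] 16.6
top St 80 [617.6 -67.9  15.4] rect [618.4 -68.1] [38.8 39.9] 73.2
scene L 84 [437.7 307.5  58.9] rect [436.9 308.9] [32.5 30. ] 69.5
scene M 112 [ 446.  -322.5   48. ] rect [ 443.9 -321.4] [26.6 26.1] 26.6
scene S 26 [449.7 177.1  47.5] rect [449.2 178.7] [13.3 15. ] 17.5
scene pack 403 [ 428.  -201.2   19.6] rect [ 426.5 -200.6] [73.6 40. ] 17.4
scene jar 142 [458.4  62.6  44.2] rect [456.3  65. ] [36.5 38.7] 24.0
scene motor 142 [454.2 -55.1  26.5] rect [452.1 -52.6] [40.7 25.6] 11.3
scene dockplate 757 [623.7 285.1   6. ] rect [622.3 286.5] [120.9 125.6] 69.9
scene posts 47 [639.3 312.7  17. ] rect [631.8 316.2] [29. 82.] 79.9
scene Lt 200 [621.8  99.9  14. ] rect [619.9 100.4] [63.3 66.3] 68.0
scene Mt 225 [ 611.5 -287.6   14.1] rect [ 611.8 -286.8] [53.6 51.7] 15.8
scene St 133 [618.2 -67.6  14.1] rect [617.7 -68. ] [39.7 41.2] 73.9
```

```bash
python3 - <<'E'
import plant;print([(k,getattr(plant,k)) for k in dir(plant) if not k.startswith('_')][:40])
import pickle,cv2,numpy as np
from h import *
c=pickle.load(open("top.pkl","rb"));im=c["color"]
d=np.abs(im.astype(int)-cv2.medianBlur(im,71)).max(2)
m=(d>38).astype(np.uint8);r=np.zeros_like(m);r[145:210,115:195]=1;m*=r
k=max(cv2.findContours(m,cv2.RETR_EXTERNAL,cv2.CHAIN_APPROX_NONE)[0],key=cv2.contourArea)
q=onplane(c,k[:,0].astype(float),6).astype(np.float32);b=cv2.minAreaRect(q);print(b)
for n in("top","scene"):
    c=pickle.load(open(n+".pkl","rb"));D=c["depth"];v,u=np.mgrid[:420,:560]
    o,dd=ray(c,np.c_[u.ravel(),v.ravel()]);P=(o+dd*D.reshape(-1,1))
    mm=(np.hypot(P[:,0]-622,P[:,1]-287)<75)&(P[:,2]>3.8)&(P[:,2]<22)
    M=cv2.morphologyEx(mm.reshape(420,560).astype(np.uint8),cv2.MORPH_OPEN,np.ones((5,5)))
    print(n,cv2.minAreaRect(P[(M>0).ravel()][:,:2].astype(np.float32)))
    mm=(np.hypot(P[:,0]-622,P[:,1]-287)<75)&(P[:,2]>14)&(P[:,2]<22)
    L,lab,st,ce=cv2.connectedComponentsWithStats(mm.reshape(420,560).astype(np.uint8))
    for i in range(1,L): 
        q=P[lab.ravel()==i]; print(st[i,4],q.mean(0).round(1),q.min(0).round(1),q.max(0).round(1))
E
```

```text
[('MotionError', <class 'plant.MotionError'>), ('capture', <function make.<locals>.drawn_camera at 0x7f53a2328040>), ('finger_overhang', 173.4), ('get_state', <function make.<locals>.<lambda> at 0x7f53a2328540>), ('hand_in', <function connect.<locals>.done at 0x7f53a229f740>)]
((624.1181640625, 287.7804870605469), (101.73040008544922, 78.25504302978516), 9.74637508392334)
top ((623.9556884765625, 288.8585510253906), (100.63115692138672, 74.66748809814453), 9.227338790893555)
26 [664.5 302.4  18.1] [659.8 293.9  14.2] [668.2 310.1  20.6]
14 [650.6 323.8  18.1] [647.3 319.8  15.4] [654.6 328.2  21.5]
16 [595.7 313.5  19.3] [592.1 310.   14.2] [600.1 317.4  21.8]
scene ((624.3994140625, 288.30535888671875), (98.1550521850586, 76.89473724365234), 8.221545219421387)
12 [595.2 313.9  17.7] [590.4 307.7  14.3] [599.  319.2  20.5]
13 [650.7 322.7  17.3] [646.4 317.3  14.6] [654.5 326.8  19.3]
16 [664.6 302.6  17.5] [659.9 295.1  14.4] [669.7 311.1  20.3]
```

Call:
{"op": "jog_arm", "data": {
  "fingers": [-1, -1, -1],
  "offset": [
    [0, 0, 0],
    [0, 0, 0],
    [0, 0, 0]
  ],
  "angular": [
    [0, 0, -0.098],
    [0, 0, -0.098],
    [0, 0, -0.098]
  ]
}}

```text
time: 0.4
tool_pos: [267.1, 564.8, 403.9]
orientation: [[-1.0, -0.005, -0.001], [-0.005, 1.0, -0.001], [0.001, -0.001, -1.0]]
force: [0.3, -0.2, 0.3]
gripper_width: 85.0
gripper_force: 0.0
```

Call:
{"op": "jog_arm", "data": {
  "fingers": [-1, -1, -1, -1],
  "offset": [
    [-0.0282, -0.0425, 0.0207],
    [-0.0282, -0.0425, 0.0207],
    [-0.0282, -0.0425, 0.0207],
    [-0.0282, -0.0425, 0.0207]
  ],
  "angular": [
    [0, 0, 0],
    [0, 0, 0],
    [0, 0, 0],
    [0, 0, 0]
  ]
}}

```text
time: 0.8
tool_pos: [352.0, 436.1, 341.5]
orientation: [[-1.0, 0.0, -0.0], [0.0, 1.0, -0.001], [0.0, -0.001, -1.0]]
force: [1.4, -0.2, -0.8]
gripper_width: 85.1
gripper_force: 0.0
```

Call:
{"op": "jog_arm", "data": {
  "fingers": [-1, -1, -1, -1, -1],
  "offset": [
    [-0.0282, -0.0425, 0.0207],
    [-0.0282, -0.0425, 0.0207],
    [-0.0282, -0.0425, 0.0207],
    [-0.0282, -0.0425, 0.0207],
    [0, 0, 0]
  ],
  "angular": [
    [0, 0, 0],
    [0, 0, 0],
    [0, 0, 0],
    [0, 0, 0],
    [0, 0, 0]
  ]
}}

```text
time: 1.3
tool_pos: [436.9, 306.4, 277.4]
orientation: [[-1.0, 0.006, -0.004], [0.006, 1.0, -0.004], [0.004, -0.004, -1.0]]
force: [-0.2, 0.4, -0.6]
gripper_width: 85.7
gripper_force: 0.0
```

```bash
python3 - <<'E'
from plant import *
import cv2,numpy as np
from h import *
c=capture("wrist");s=get_state();print(s["tool_pos"],np.round(s["orientation"],3).tolist(),s["q"])
cv2.imwrite("pics/w1.png",c["color"][:,:,::-1]);o,_=ray(c,[[0,0]],True);print(o,c["mtx"][0,0],c["mtx"][:2,2])
print(proj(c,[[436.5,310,59],[436.5,310,0],[449.7,178.3,48]],True).round())
D=c["depth"];v,u=np.mgrid[:420,:560]
K=c["mtx"];o,d=ray(c,np.c_[u.ravel(),v.ravel()],True)
P=o+d*(D.reshape(-1,1)/np.maximum(d@cv2.Rodrigues(c["rvec"])[0][2],1e-6)[:,None])
for nm,x,y,lo,hi in(("L",436.5,310,55,63),("S",449.7,178.3,43,53)):
    m=(np.hypot(P[:,0]-x,P[:,1]-y)<25)&(P[:,2]>lo)&(P[:,2]<hi);q=P[m];print(nm,len(q),q.mean(0),cv2.minAreaRect(q[:,:2].astype(np.float32)))
E
```

```text
[436.50024879 308.01066576 278.63356941] [[-1.0, 0.005, -0.003], [0.005, 1.0, -0.002], [0.003, -0.002, -1.0]] [ 4.75134429e-01 -4.97792112e-02  1.93410519e+00  1.20520661e-04
  1.26088230e+00 -1.09116097e+00]
[365.18770536 305.79033783 246.15306926] 325.19226210127806 [280.25230308 212.09472933]
[[289. 238.]
 [287. 211.]
 [108. 248.]]
L 2156 [434.44187496 309.93637855  58.70513257] ((435.3797607421875, 310.04583740234375), (33.01368713378906, 32.903480529785156), 23.48007583618164)
S 307 [448.1907997  179.13325809  47.33099296] ((448.95599365234375, 177.85728454589844), (14.404590606689453, 15.591361999511719), 26.7804012298584)
```

View pics/w1.png

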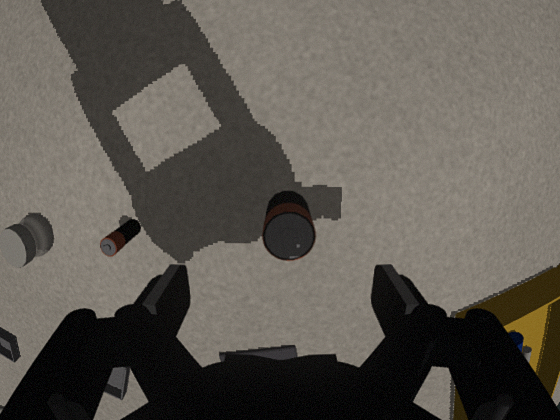

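The wrist view shows the large cell centred between the fingers (289,238), so I'm descending.

Call:
{"op": "jog_arm", "data": {
  "fingers": [-1, -1, -1, -1],
  "offset": [
    [0, 0.002, 0.037],
    [0, 0, 0.037],
    [0, 0, 0.037],
    [0, 0, 0]
  ],
  "angular": [
    [0, 0, 0],
    [0, 0, 0],
    [0, 0, 0],
    [0, 0, 0]
  ]
}}

```text
time: 1.75
tool_pos: [433.8, 311.3, 193.4]
orientation: [[-1.0, -0.0, -0.007], [-0.0, 1.0, -0.004], [0.007, -0.004, -1.0]]
force: [-0.6, -1.2, 0.5]
gripper_width: 85.1
gripper_force: 0.0
```

Call:
{"op": "jog_arm", "data": {
  "fingers": [1, 1, 1, 1, 1],
  "offset": [
    [0, 0, 0],
    [0, 0, 0],
    [0, 0, 0],
    [0, 0, 0],
    [0, 0, 0]
  ],
  "angular": [
    [0, 0, 0],
    [0, 0, 0],
    [0, 0, 0],
    [0, 0, 0],
    [0, 0, 0]
  ],
  "grip_force": 30
}}

```text
time: 2.25
tool_pos: [437.0, 311.8, 199.1]
orientation: [[-1.0, 0.001, 0.002], [0.001, 1.0, 0.002], [-0.002, 0.002, -1.0]]
force: [-1.6, 0.0, 6.6]
gripper_width: 32.0
gripper_force: 30.0
```

Call:
{"op": "jog_arm", "data": {
  "fingers": [1, 1, 1, 1, 1],
  "offset": [
    [0, 0, -0.04],
    [0, 0, -0.04],
    [0, 0, -0.04],
    [-0.02, -0.025, 0],
    [-0.03, -0.034, 0]
  ],
  "angular": [
    [0, 0, 0],
    [0, 0, 0],
    [0, 0, 0],
    [0, 0, 0],
    [0, 0, 0]
  ]
}}

```text
time: 2.75
tool_pos: [473.6, 267.4, 288.7]
orientation: [[-1.0, -0.002, 0.002], [-0.002, 1.0, 0.001], [-0.002, 0.001, -1.0]]
force: [0.3, 0.8, -1.8]
gripper_width: 32.2
gripper_force: 30.3
```

Call:
{"op": "jog_arm", "data": {
  "fingers": [1, 1, 1, 1, 1],
  "offset": [
    [-0.035, -0.04, 0],
    [-0.035, -0.04, 0],
    [-0.035, -0.04, 0],
    [-0.035, -0.04, 0],
    [-0.035, -0.04, 0]
  ],
  "angular": [
    [0, 0, 0],
    [0, 0, 0],
    [0, 0, 0],
    [0, 0, 0],
    [0, 0, 0]
  ]
}}

```text
time: 3.25
tool_pos: [605.4, 115.5, 286.8]
orientation: [[-1.0, 0.001, -0.001], [0.001, 1.0, 0.0], [0.001, 0.0, -1.0]]
force: [0.4, 0.9, -1.4]
gripper_width: 31.9
gripper_force: 30.3
```

Call:
{"op": "jog_arm", "data": {
  "fingers": [1, 1, 1],
  "offset": [
    [-0.02, -0.022, 0],
    [0, 0, 0],
    [0, 0, 0]
  ],
  "angular": [
    [0, 0, 0],
    [0, 0, 0],
    [0, 0, 0]
  ]
}}

```text
time: 3.55
tool_pos: [619.5, 100.5, 286.7]
orientation: [[-1.0, 0.001, -0.002], [0.001, 1.0, 0.001], [0.002, 0.001, -1.0]]
force: [-0.2, -0.1, -2.8]
gripper_width: 32.4
gripper_force: 30.3
```

```bash
cat > st.py <<'E'
from plant import *
import numpy as np,sys,cv2
def avg():
    a=[]
    for _ in range(4):
        s=get_state();a.append(s["tool_pos"]);capture("top")
    return np.mean(a,0),np.std(a,0)
E
python3 - <<'E'
from st import *
print(avg());c=capture("scene");cv2.imwrite("pics/s2.png",cv2.resize(c["color"][80:320,100:460],None,fx=2,fy=2)[:,:,::-1])
E
```

```text
(array([619.17292076, 101.13814993, 286.75841701]), array([0.20893454, 0.39544218, 0.10196212]))
```

View pics/s2.png

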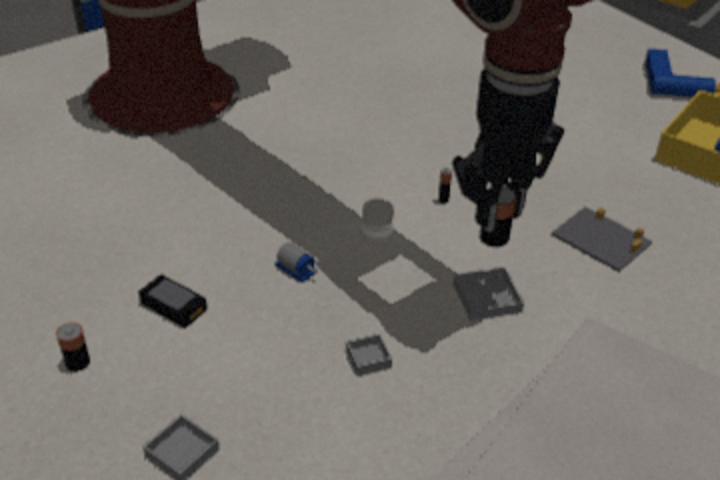

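The cell is held upright over the large tin.

Call:
{"op": "jog_arm", "data": {
  "fingers": [1, 1, 1, 1, 1],
  "offset": [
    [-0.001, 0, 0.04],
    [0, 0, 0.04],
    [0, 0, 0.025],
    [0, 0, 0.01],
    [0, 0, 0]
  ],
  "angular": [
    [0, 0, 0],
    [0, 0, 0],
    [0, 0, 0],
    [0, 0, 0],
    [0, 0, 0]
  ]
}}

```text
time: 4.3
tool_pos: [620.5, 101.1, 201.6]
orientation: [[-1.0, -0.0, 0.0], [-0.0, 1.0, 0.0], [-0.0, 0.0, -1.0]]
force: [-0.5, -1.5, -0.8]
gripper_width: 32.0
gripper_force: 30.9
```

Call:
{"op": "jog_arm", "data": {
  "fingers": [0, -0.5, -1, -1, -1],
  "offset": [
    [0, 0, 0],
    [0, 0, 0],
    [0, 0, 0],
    [0, 0, 0],
    [0, 0, 0]
  ],
  "angular": [
    [0, 0, 0],
    [0, 0, 0],
    [0, 0, 0],
    [0, 0, 0],
    [0, 0, 0]
  ]
}}

```text
time: 4.8
tool_pos: [620.6, 100.4, 201.2]
orientation: [[-1.0, 0.001, 0.0], [0.001, 1.0, 0.0], [-0.0, 0.0, -1.0]]
force: [0.3, 0.0, 0.6]
gripper_width: 85.6
gripper_force: 0.0
```

Call:
{"op": "jog_arm", "data": {
  "fingers": [-1, -1, -1],
  "offset": [
    [0, 0, -0.04],
    [0, 0, -0.04],
    [0, 0, -0.04]
  ],
  "angular": [
    [0, 0, 0],
    [0, 0, 0],
    [0, 0, 0]
  ]
}}

```text
time: 5.1
tool_pos: [620.4, 100.4, 291.7]
orientation: [[-1.0, 0.001, -0.001], [0.001, 1.0, -0.0], [0.001, -0.0, -1.0]]
force: [0.0, -0.7, -0.0]
gripper_width: 85.9
gripper_force: 0.0
```

Call:
{"op": "jog_arm", "data": {
  "fingers": [-1, -1, -1, -1, -1],
  "offset": [
    [0.0456, 0.0207, 0],
    [0.0456, 0.0207, 0],
    [0.0456, 0.0207, 0],
    [0.0456, 0.0207, 0],
    [0.0456, 0.0207, 0]
  ],
  "angular": [
    [0, 0, 0],
    [0, 0, 0],
    [0, 0, 0],
    [0, 0, 0],
    [0, 0, 0]
  ]
}}

```text
time: 5.6
tool_pos: [448.2, 178.6, 291.0]
orientation: [[-1.0, 0.001, 0.0], [0.001, 1.0, 0.0], [-0.0, 0.0, -1.0]]
force: [-0.1, -0.4, 0.5]
gripper_width: 85.2
gripper_force: 0.0
```

Call:
{"op": "jog_arm", "data": {
  "fingers": [-1, -1, -1],
  "offset": [
    [0, 0, 0],
    [0, 0, 0],
    [0, 0, 0]
  ],
  "angular": [
    [0, 0, 0],
    [0, 0, 0],
    [0, 0, 0]
  ]
}}

```text
time: 5.9
tool_pos: [450.4, 178.0, 291.5]
orientation: [[-1.0, 0.001, 0.001], [0.001, 1.0, 0.0], [-0.001, 0.0, -1.0]]
force: [0.4, 0.6, -0.7]
gripper_width: 85.3
gripper_force: 0.0
```

```bash
cat > look.py <<'E'
from st import *
from h import *
import pickle
T={"L":(620.5,100.4,54,68,40),"S":(449.7,178.3,43,53,25),"M":(444.3,-321.7,43,53,30),"pack":(426.4,-200.5,15,24,55),"jar":(457,64,40,50,30),"motor":(452.5,-52,18,35,40)}
def cloud(n):
    c=capture(n);f=n=="wrist";v,u=np.mgrid[:420,:560];o,d=ray(c,np.c_[u.ravel(),v.ravel()],f)
    k=d@cv2.Rodrigues(c["rvec"])[0][2]
    return c,o+d*(c["depth"].reshape(-1,1)/np.maximum(k,1e-6)[:,None])
def find(P,x,y,lo,hi,r):
    q=P[(np.hypot(P[:,0]-x,P[:,1]-y)<r)&(P[:,2]>lo)&(P[:,2]<hi)]
    return (len(q),q.mean(0).round(1),[np.round(b,1).tolist() for b in cv2.minAreaRect(q[:,:2].astype(np.float32))]) if len(q)>5 else len(q)
E
python3 - <<'E'
from look import *
print(avg()[0])
for n in("wrist","top"):
    c,P=cloud(n)
    for k in("L","S","jar"): print(n,k,find(P,*T[k]))
E
```

```text
[450.52035661 177.87291874 291.39626949]
wrist L 0
wrist S (377, array([448.5, 178. ,  47.7]), [[449.1, 178.0], [13.9, 14.7], 89.8])
wrist jar (1666, array([455.6,  65.1,  44.1]), [[456.2, 64.1], [38.1, 37.3], 65.9])
top L (190, array([617.6, 100.2,  62.4]), [[618.2, 100.5], [33.1, 32.2], 86.1])
top S 0
top jar (236, array([457.3,  63.7,  45.3]), [[457.0, 63.6], [35.0, 37.0], 88.9])
```

Call:
{"op": "jog_arm", "data": {
  "fingers": [-1, -1, -1, -1],
  "offset": [
    [0.0015, 0, 0.045],
    [0, 0, 0.045],
    [0, 0, 0.044],
    [0, 0, 0]
  ],
  "angular": [
    [0, 0, 0],
    [0, 0, 0],
    [0, 0, 0],
    [0, 0, 0]
  ]
}}

```text
time: 6.6
tool_pos: [446.1, 177.4, 185.7]
orientation: [[-1.0, 0.001, -0.01], [0.001, 1.0, -0.002], [0.01, -0.002, -1.0]]
force: [-0.7, -0.1, 0.7]
gripper_width: 85.4
gripper_force: 0.0
```

Call:
{"op": "jog_arm", "data": {
  "fingers": [1, 1, 1, 1, 1],
  "offset": [
    [0, 0, 0],
    [0, 0, 0],
    [0, 0, 0],
    [0, 0, 0],
    [0, 0, 0]
  ],
  "angular": [
    [0, 0, 0],
    [0, 0, 0],
    [0, 0, 0],
    [0, 0, 0],
    [0, 0, 0]
  ]
}}

```text
time: 7.1
tool_pos: [448.9, 178.3, 191.6]
orientation: [[-1.0, 0.001, 0.002], [0.001, 1.0, 0.0], [-0.002, 0.0, -1.0]]
force: [-0.6, -0.6, 6.7]
gripper_width: 13.4
gripper_force: 29.1
```

Call:
{"op": "jog_arm", "data": {
  "fingers": [1, 1, 1],
  "offset": [
    [0, 0, 0],
    [0, 0, 0],
    [0, 0, 0]
  ],
  "angular": [
    [0, 0, 0],
    [0, 0, 0],
    [0, 0, 0]
  ]
}}

```text
time: 7.4
tool_pos: [449.1, 178.4, 191.7]
orientation: [[-1.0, 0.001, 0.002], [0.001, 1.0, 0.0], [-0.002, 0.0, -1.0]]
force: [-1.9, -0.5, 5.9]
gripper_width: 13.8
gripper_force: 29.2
```

Call:
{"op": "jog_arm", "data": {
  "fingers": [1, 1, 1],
  "offset": [
    [0, 0, -0.045],
    [0, 0, -0.045],
    [0, 0, -0.044]
  ],
  "angular": [
    [0, 0, 0],
    [0, 0, 0],
    [0, 0, 0]
  ]
}}

```text
time: 7.7
tool_pos: [448.1, 178.1, 291.6]
orientation: [[-1.0, 0.001, -0.001], [0.001, 1.0, -0.0], [0.001, -0.0, -1.0]]
force: [1.3, -0.0, 0.2]
gripper_width: 13.5
gripper_force: 29.3
```

Call:
{"op": "jog_arm", "data": {
  "fingers": [1, 1, 1, 1],
  "offset": [
    [-0.0322, -0.0469, 0],
    [-0.0322, -0.0469, 0],
    [-0.0322, -0.0469, 0],
    [-0.0322, -0.0469, 0]
  ],
  "angular": [
    [0, 0, 0],
    [0, 0, 0],
    [0, 0, 0],
    [0, 0, 0]
  ]
}}

```text
time: 8.1
tool_pos: [545.5, 36.1, 290.8]
orientation: [[-1.0, 0.001, -0.0], [0.001, 1.0, 0.0], [0.0, 0.0, -1.0]]
force: [-0.8, -0.2, 0.4]
gripper_width: 13.4
gripper_force: 29.4
```

Call:
{"op": "jog_arm", "data": {
  "fingers": [1, 1, 1, 1, 1],
  "offset": [
    [-0.0322, -0.0469, 0],
    [-0.0322, -0.0469, 0],
    [-0.0322, -0.0469, 0],
    [0, 0, 0],
    [0, 0, 0]
  ],
  "angular": [
    [0, 0, 0],
    [0, 0, 0],
    [0, 0, 0],
    [0, 0, 0],
    [0, 0, 0]
  ]
}}

```text
time: 8.6
tool_pos: [617.4, -68.9, 290.2]
orientation: [[-1.0, 0.002, -0.001], [0.002, 1.0, 0.001], [0.001, 0.001, -1.0]]
force: [-0.1, 0.2, -0.4]
gripper_width: 13.5
gripper_force: 29.4
```

```bash
python3 - <<'E'
from look import *
print(avg()[0]);c=capture("wrist");cv2.imwrite("pics/w3.png",c["color"][:,:,::-1])
E
```

```text
[616.9322171  -67.83578994 290.31487015]
```

View pics/w3.png

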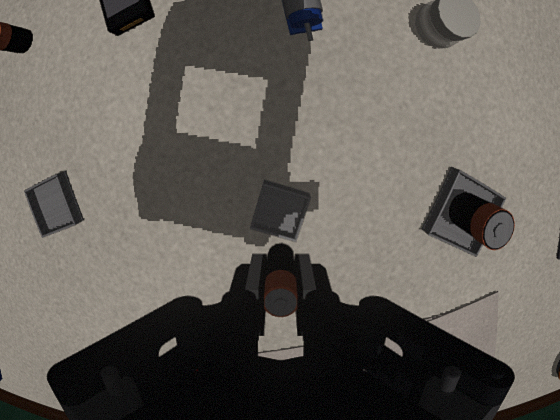

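The small cell is held at (281,290), over its tin at (280,210). The large cell is standing in its own tin at right.

Call:
{"op": "jog_arm", "data": {
  "fingers": [1, 1, 1, 1, 1],
  "offset": [
    [-0.001, 0, 0.045],
    [0, 0, 0.045],
    [0, 0, 0.027],
    [0, 0, 0.01],
    [0, 0, 0]
  ],
  "angular": [
    [0, 0, 0],
    [0, 0, 0],
    [0, 0, 0],
    [0, 0, 0],
    [0, 0, 0]
  ]
}}

```text
time: 9.35
tool_pos: [617.9, -67.4, 195.6]
orientation: [[-1.0, -0.0, -0.001], [-0.0, 1.0, 0.0], [0.001, 0.0, -1.0]]
force: [0.8, -0.6, 0.2]
gripper_width: 13.5
gripper_force: 29.5
```

Call:
{"op": "jog_arm", "data": {
  "fingers": [0.6, 0.3, 0, -0.5, -1],
  "offset": [
    [0, 0, 0],
    [0, 0, 0],
    [0, 0, 0],
    [0, 0, 0],
    [0, 0, 0]
  ],
  "angular": [
    [0, 0, 0],
    [0, 0, 0],
    [0, 0, 0],
    [0, 0, 0],
    [0, 0, 0]
  ]
}}

```text
time: 9.85
tool_pos: [618.1, -68.2, 196.0]
orientation: [[-1.0, 0.001, 0.0], [0.001, 1.0, -0.0], [-0.0, -0.0, -1.0]]
force: [0.8, -0.7, -0.2]
gripper_width: 70.0
gripper_force: 0.0
```

Call:
{"op": "jog_arm", "data": {
  "fingers": [-1, -1, -1, -1],
  "offset": [
    [0, 0, 0],
    [0, 0, -0.04],
    [0, 0, -0.045],
    [0, 0, -0.045]
  ],
  "angular": [
    [0, 0, 0],
    [0, 0, 0],
    [0, 0, 0],
    [0, 0, 0]
  ]
}}

```text
time: 10.25
tool_pos: [617.8, -68.1, 293.8]
orientation: [[-1.0, 0.001, -0.001], [0.001, 1.0, 0.0], [0.001, 0.0, -1.0]]
force: [1.0, 0.8, 0.1]
gripper_width: 85.5
gripper_force: 0.0
```

Call:
{"op": "jog_arm", "data": {
  "fingers": [-1, -1, -1, -1],
  "offset": [
    [0.033, -0.0483, 0],
    [0.033, -0.0483, 0],
    [0.033, -0.0483, 0],
    [0.033, -0.0483, 0]
  ],
  "angular": [
    [0, 0, 0],
    [0, 0, 0],
    [0, 0, 0],
    [0, 0, 0]
  ]
}}

```text
time: 10.65
tool_pos: [517.9, -214.0, 293.5]
orientation: [[-1.0, 0.0, 0.0], [0.0, 1.0, -0.0], [-0.0, -0.0, -1.0]]
force: [1.4, -0.2, 0.0]
gripper_width: 85.2
gripper_force: 0.0
```

Call:
{"op": "jog_arm", "data": {
  "fingers": [-1, -1, -1, -1, -1],
  "offset": [
    [0.033, -0.0483, 0],
    [0.033, -0.0483, 0],
    [0.033, -0.0483, 0],
    [0, 0, 0],
    [0, 0, 0]
  ],
  "angular": [
    [0, 0, 0],
    [0, 0, 0],
    [0, 0, 0],
    [0, 0, 0],
    [0, 0, 0]
  ]
}}

```text
time: 11.15
tool_pos: [444.2, -322.2, 293.3]
orientation: [[-1.0, 0.003, 0.0], [0.003, 1.0, 0.0], [-0.0, 0.0, -1.0]]
force: [0.5, 0.3, -0.6]
gripper_width: 85.2
gripper_force: 0.0
```

```bash
python3 - <<'E'
from look import *
T["S"]=(618,-68,45,56,25)
print(avg()[0])
for n in("wrist","top","scene"):
    c,P=cloud(n)
    for k in("M","S","pack"): print(n,k,find(P,*T[k]))
E
```

```text
[ 444.78016067 -321.29668033  293.1840837 ]
wrist M (1124, array([ 443.6, -322.9,   47.8]), [[444.2, -322.8], [26.1, 25.9], 1.6])
wrist S 0
wrist pack (3396, array([ 424.3, -203.3,   19.2]), [[425.9, -201.6], [70.9, 38.1], 19.7])
top M (52, array([ 438. , -322.6,   48. ]), [[437.2, -322.0], [11.6, 23.0], 12.2])
top S (36, array([616.8, -68.2,  51. ]), [[617.4, -68.7], [13.5, 13.7], 88.2])
top pack (516, array([ 426.3, -199.9,   20. ]), [[426.4, -200.2], [69.5, 38.3], 19.6])
scene M (110, array([ 445.3, -322.7,   47.9]), [[443.9, -322.8], [25.5, 25.2], 30.4])
scene S (42, array([617.3, -68.8,  50. ]), [[615.8, -67.4], [12.5, 16.6], 53.6])
scene pack (401, array([ 427.9, -201. ,   19.6]), [[426.0, -200.0], [71.8, 40.4], 18.1])
```

Call:
{"op": "jog_arm", "data": {
  "fingers": [-1, -1, -1, -1],
  "offset": [
    [0.001, -0.001, 0.045],
    [0, 0, 0.045],
    [0, 0, 0.046],
    [0, 0, 0]
  ],
  "angular": [
    [0, 0, 0],
    [0, 0, 0],
    [0, 0, 0],
    [0, 0, 0]
  ]
}}

```text
time: 11.9
tool_pos: [442.1, -319.9, 185.9]
orientation: [[-1.0, -0.0, -0.008], [-0.0, 1.0, 0.008], [0.008, 0.008, -1.0]]
force: [-0.1, 0.6, -1.2]
gripper_width: 85.2
gripper_force: 0.0
```

Call:
{"op": "jog_arm", "data": {
  "fingers": [1, 1, 1, 1, 1],
  "offset": [
    [0, 0, 0],
    [0, 0, 0],
    [0, 0, 0],
    [0, 0, 0],
    [0, 0, 0]
  ],
  "angular": [
    [0, 0, 0],
    [0, 0, 0],
    [0, 0, 0],
    [0, 0, 0],
    [0, 0, 0]
  ]
}}

```text
time: 12.4
tool_pos: [444.5, -322.9, 193.2]
orientation: [[-1.0, 0.001, 0.002], [0.001, 1.0, -0.002], [-0.002, -0.002, -1.0]]
force: [-0.2, 0.8, 4.5]
gripper_width: 25.2
gripper_force: 29.4
```

Call:
{"op": "jog_arm", "data": {
  "fingers": [1, 1, 1],
  "offset": [
    [0, 0, 0],
    [0, 0, 0],
    [0, 0, 0]
  ],
  "angular": [
    [0, 0, 0],
    [0, 0, 0],
    [0, 0, 0]
  ]
}}

```text
time: 12.7
tool_pos: [444.6, -322.9, 193.1]
orientation: [[-1.0, 0.001, 0.002], [0.001, 1.0, -0.002], [-0.002, -0.002, -1.0]]
force: [-0.2, 0.5, 6.4]
gripper_width: 24.9
gripper_force: 29.5
```

Call:
{"op": "jog_arm", "data": {
  "fingers": [1, 1, 1],
  "offset": [
    [0, 0, -0.045],
    [0, 0, -0.045],
    [0, 0, -0.044]
  ],
  "angular": [
    [0, 0, 0],
    [0, 0, 0],
    [0, 0, 0]
  ]
}}

```text
time: 13.0
tool_pos: [443.6, -322.1, 292.6]
orientation: [[-1.0, 0.001, -0.001], [0.001, 1.0, 0.001], [0.001, 0.001, -1.0]]
force: [0.7, 0.5, -0.9]
gripper_width: 24.9
gripper_force: 29.7
```

Call:
{"op": "jog_arm", "data": {
  "fingers": [1, 1, 1, 1, 1],
  "offset": [
    [-0.0447, 0.0095, 0],
    [-0.0447, 0.0095, 0],
    [-0.0447, 0.0095, 0],
    [-0.0447, 0.0095, 0],
    [-0.0447, 0.0095, 0]
  ],
  "angular": [
    [0, 0, 0],
    [0, 0, 0],
    [0, 0, 0],
    [0, 0, 0],
    [0, 0, 0]
  ]
}}

```text
time: 13.5
tool_pos: [612.7, -286.4, 291.5]
orientation: [[-1.0, 0.001, -0.0], [0.001, 1.0, 0.0], [0.0, 0.0, -1.0]]
force: [-0.1, -0.4, -0.6]
gripper_width: 25.1
gripper_force: 29.7
```

Call:
{"op": "jog_arm", "data": {
  "fingers": [1, 1, 1, 1],
  "offset": [
    [0, 0, 0],
    [0, 0, 0],
    [0, 0, 0],
    [0, 0, 0]
  ],
  "angular": [
    [0, 0, 0],
    [0, 0, 0],
    [0, 0, 0],
    [0, 0, 0]
  ]
}}

```text
time: 13.9
tool_pos: [610.5, -287.2, 291.6]
orientation: [[-1.0, 0.002, -0.001], [0.002, 1.0, 0.0], [0.001, 0.0, -1.0]]
force: [0.6, 0.2, -0.3]
gripper_width: 25.0
gripper_force: 29.7
```

Call:
{"op": "jog_arm", "data": {
  "fingers": [1, 1, 1, 1, 1],
  "offset": [
    [-0.001, 0, 0.045],
    [0, 0, 0.045],
    [0, 0, 0.027],
    [0, 0, 0.01],
    [0, 0, 0]
  ],
  "angular": [
    [0, 0, 0],
    [0, 0, 0],
    [0, 0, 0],
    [0, 0, 0],
    [0, 0, 0]
  ]
}}

```text
time: 14.4
tool_pos: [611.6, -287.2, 196.6]
orientation: [[-1.0, 0.002, -0.001], [0.002, 1.0, 0.0], [0.001, 0.0, -1.0]]
force: [-0.5, 0.3, -1.2]
gripper_width: 25.0
gripper_force: 30.0
```

Call:
{"op": "jog_arm", "data": {
  "fingers": [0.4, 0.1, -0.3, -0.7, -1],
  "offset": [
    [0, 0, 0],
    [0, 0, 0],
    [0, 0, 0],
    [0, 0, 0],
    [0, 0, 0]
  ],
  "angular": [
    [0, 0, 0],
    [0, 0, 0],
    [0, 0, 0],
    [0, 0, 0],
    [0, 0, 0]
  ]
}}

```text
time: 14.9
tool_pos: [612.4, -286.9, 196.8]
orientation: [[-1.0, 0.001, 0.0], [0.001, 1.0, -0.0], [-0.0, -0.0, -1.0]]
force: [0.8, -0.3, 0.2]
gripper_width: 80.0
gripper_force: 0.0
```

Call:
{"op": "jog_arm", "data": {
  "fingers": [-1, -1, -1, -1],
  "offset": [
    [0, 0, 0],
    [0, 0, -0.04],
    [0, 0, -0.045],
    [0, 0, -0.045]
  ],
  "angular": [
    [0, 0, 0],
    [0, 0, 0],
    [0, 0, 0],
    [0, 0, 0]
  ]
}}

```text
time: 15.3
tool_pos: [612.1, -286.7, 294.5]
orientation: [[-1.0, 0.001, -0.001], [0.001, 1.0, 0.001], [0.001, 0.001, -1.0]]
force: [0.0, 0.2, 0.0]
gripper_width: 85.5
gripper_force: 0.0
```

Call:
{"op": "jog_arm", "data": {
  "fingers": [-1, -1, -1],
  "offset": [
    [0.0413, 0.0191, 0],
    [0.0413, 0.0191, 0],
    [0.0413, 0.0191, 0]
  ],
  "angular": [
    [0, 0, 0],
    [0, 0, 0],
    [0, 0, 0]
  ]
}}

```text
time: 15.6
tool_pos: [518.5, -243.4, 294.4]
orientation: [[-1.0, 0.001, 0.001], [0.001, 1.0, -0.0], [-0.001, -0.0, -1.0]]
force: [-0.0, 0.5, -1.2]
gripper_width: 85.1
gripper_force: 0.0
```

Call:
{"op": "jog_arm", "data": {
  "fingers": [-1, -1, -1],
  "offset": [
    [0.0413, 0.0191, 0],
    [0.0413, 0.0191, 0],
    [0.0413, 0.0191, 0]
  ],
  "angular": [
    [0, 0, 0],
    [0, 0, 0],
    [0, 0, 0]
  ]
}}

```text
time: 15.9
tool_pos: [425.3, -200.1, 293.9]
orientation: [[-1.0, 0.001, -0.0], [0.001, 1.0, -0.0], [0.0, -0.0, -1.0]]
force: [-0.2, -0.5, 0.2]
gripper_width: 85.3
gripper_force: 0.0
```

Call:
{"op": "jog_arm", "data": {
  "fingers": [-1, -1, -1, -1, -1],
  "offset": [
    [0, 0, 0],
    [0, 0, 0],
    [0, 0, 0],
    [0, 0, 0],
    [0, 0, 0]
  ],
  "angular": [
    [0, 0, -0.0749],
    [0, 0, -0.0749],
    [0, 0, -0.0749],
    [0, 0, 0],
    [0, 0, 0]
  ]
}}

```text
time: 16.4
tool_pos: [426.5, -200.7, 294.1]
orientation: [[-0.945, -0.328, 0.0], [-0.328, 0.945, -0.0], [-0.0, -0.0, -1.0]]
force: [0.2, 0.9, 0.2]
gripper_width: 85.5
gripper_force: 0.0
```

```bash
python3 - <<'E'
from look import *
T["M"]=(612.3,-287.2,45,56,25)
p=avg()[0];s=get_state();R=np.array(s["orientation"]);print(p,R.round(3).tolist())
for n in("wrist","top","scene"):
    c,P=cloud(n)
    for k in("M","motor","pack"): print(n,k,find(P,*T[k]))
    if n=="wrist": cv2.imwrite("pics/w4.png",c["color"][:,:,::-1])
E
```

```text
[ 426.53827679 -200.75145346  294.02861857] [[-0.944, -0.329, -0.0], [-0.329, 0.944, 0.0], [0.0, 0.0, -1.0]]
wrist M (63, array([ 618.4, -292.3,   50.5]), [[618.3, -291.2], [12.8, 12.9], 43.0])
wrist motor (674, array([444. , -57. ,  26.2]), [[448.3, -55.1], [31.4, 26.2], 9.8])
wrist pack (4107, array([ 423.9, -201.5,   19.4]), [[425.6, -201.0], [69.8, 38.3], 19.1])
top M (116, array([ 611. , -287. ,   51.1]), [[611.7, -287.7], [23.6, 26.1], 42.3])
top motor (209, array([452.5, -51.2,  27. ]), [[459.3, -50.4], [51.7, 27.1], 11.6])
top pack (150, array([ 448.9, -190.2,   20.2]), [[444.1, -193.8], [31.8, 38.3], 19.9])
scene M (152, array([ 612.6, -288.2,   50.3]), [[611.3, -288.3], [26.2, 25.3], 3.4])
scene motor (153, array([454.7, -55.5,  25.9]), [[454.8, -53.3], [45.3, 26.2], 11.4])
scene pack (401, array([ 427.9, -201.2,   19.7]), [[425.7, -200.3], [70.6, 39.9], 18.0])
```

View pics/w4.png

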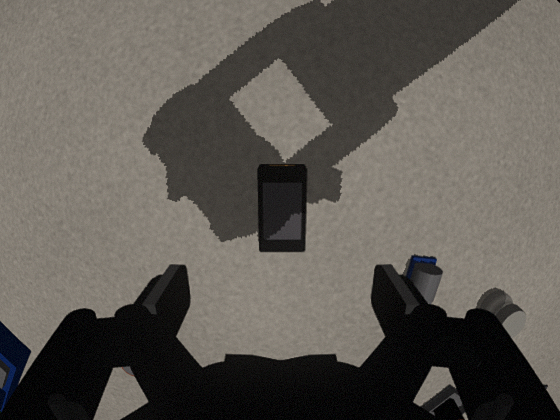

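The pack at (282,207) is aligned between the fingers. The last part of the descent will be slow.

Call:
{"op": "jog_arm", "data": {
  "fingers": [-1, -1, -1, -1, -1],
  "offset": [
    [0, 0, 0.045],
    [0, 0, 0.04],
    [0, 0, 0.03],
    [0, 0, 0.02],
    [0, 0, 0.01]
  ],
  "angular": [
    [0, 0, 0],
    [0, 0, 0],
    [0, 0, 0],
    [0, 0, 0],
    [0, 0, 0]
  ]
}}

```text
time: 17.25
tool_pos: [425.9, -200.3, 183.5]
orientation: [[-0.944, -0.33, -0.003], [-0.33, 0.944, 0.002], [0.002, 0.002, -1.0]]
force: [0.1, -0.1, 0.5]
gripper_width: 85.5
gripper_force: 0.0
```

Call:
{"op": "jog_arm", "data": {
  "fingers": [-1, -1, 0, 0.1, 0.1],
  "offset": [
    [0, 0, 0.005],
    [0, 0, 0.004],
    [0, 0, 0],
    [0, 0, 0],
    [0, 0, 0]
  ],
  "angular": [
    [0, 0, 0],
    [0, 0, 0],
    [0, 0, 0],
    [0, 0, 0],
    [0, 0, 0]
  ]
}}

```text
time: 17.75
tool_pos: [426.8, -200.9, 179.2]
orientation: [[-0.944, -0.33, 0.001], [-0.33, 0.944, -0.001], [-0.001, -0.001, -1.0]]
force: [0.3, 0.1, 0.2]
gripper_width: 44.0
gripper_force: 0.0
```

Call:
{"op": "jog_arm", "data": {
  "fingers": [1, 1, 1, 1, 1],
  "offset": [
    [0, 0, 0],
    [0, 0, 0],
    [0, 0, 0],
    [0, 0, 0],
    [0, 0, 0]
  ],
  "angular": [
    [0, 0, 0],
    [0, 0, 0],
    [0, 0, 0],
    [0, 0, 0],
    [0, 0, 0]
  ]
}}

```text
time: 18.25
tool_pos: [426.9, -201.0, 179.3]
orientation: [[-0.944, -0.33, 0.001], [-0.33, 0.944, -0.001], [-0.001, -0.001, -1.0]]
force: [-0.2, 0.8, 6.0]
gripper_width: 37.3
gripper_force: 31.7
```

Call:
{"op": "jog_arm", "data": {
  "fingers": [1, 1, 1, 1, 1],
  "offset": [
    [0, 0, -0.025],
    [0, 0, -0.04],
    [0, 0, -0.045],
    [0, 0, -0.04],
    [0, 0, 0]
  ],
  "angular": [
    [0, 0, 0],
    [0, 0, 0],
    [0, 0, 0],
    [0, 0, 0.0576],
    [0, 0, 0.0576]
  ],
  "grip_force": 40
}}

```text
time: 18.75
tool_pos: [427.7, -201.5, 295.6]
orientation: [[-0.987, -0.159, 0.007], [-0.159, 0.987, -0.005], [-0.006, -0.006, -1.0]]
force: [0.1, -0.6, -0.3]
gripper_width: 37.1
gripper_force: 41.3
```

Call:
{"op": "jog_arm", "data": {
  "fingers": [1, 1, 1, 1],
  "offset": [
    [-0.0303, 0.0502, 0],
    [-0.0303, 0.0502, 0],
    [-0.0303, 0.0502, 0],
    [-0.0303, 0.0502, 0]
  ],
  "angular": [
    [0, 0, 0],
    [0, 0, 0],
    [0, 0, 0],
    [0, 0, 0]
  ]
}}

```text
time: 19.15
tool_pos: [491.6, -35.7, 290.2]
orientation: [[-0.987, -0.162, -0.001], [-0.162, 0.987, 0.0], [0.001, 0.0, -1.0]]
force: [0.5, -0.1, -0.9]
gripper_width: 37.0
gripper_force: 41.2
```

Call:
{"op": "jog_arm", "data": {
  "fingers": [1, 1, 1, 1],
  "offset": [
    [-0.0303, 0.0502, 0],
    [-0.0303, 0.0502, 0],
    [-0.0303, 0.0502, 0],
    [-0.0303, 0.0502, 0]
  ],
  "angular": [
    [0, 0, 0],
    [0, 0, 0],
    [0, 0, 0],
    [0, 0, 0]
  ]
}}

```text
time: 19.55
tool_pos: [556.8, 127.9, 289.9]
orientation: [[-0.987, -0.163, -0.001], [-0.163, 0.987, -0.0], [0.002, -0.0, -1.0]]
force: [0.2, -0.4, -0.9]
gripper_width: 36.9
gripper_force: 41.2
```

Call:
{"op": "jog_arm", "data": {
  "fingers": [1, 1, 1, 1, 1],
  "offset": [
    [-0.0303, 0.0502, 0],
    [-0.0303, 0.0502, 0],
    [-0.0303, 0.0502, 0],
    [-0.0303, 0.0502, 0],
    [0, 0, 0]
  ],
  "angular": [
    [0, 0, 0],
    [0, 0, 0],
    [0, 0, 0],
    [0, 0, 0],
    [0, 0, 0]
  ]
}}

```text
time: 20.05
tool_pos: [622.4, 293.5, 289.4]
orientation: [[-0.986, -0.167, -0.001], [-0.167, 0.986, 0.001], [0.001, 0.001, -1.0]]
force: [1.2, -0.9, -1.3]
gripper_width: 36.8
gripper_force: 41.3
```

```bash
python3 - <<'E'
from look import *
p=avg()[0];s=get_state();R=np.array(s["orientation"]);print(p,R.round(3).tolist())
H=np.array([627.5,295.9]);print("tool mm to home x,y:",(R[:2,:2].T@(H-p[:2])).round(1))
c,P=cloud("wrist");cv2.imwrite("pics/w5.png",c["color"][:,:,::-1])
q=P[(np.hypot(P[:,0]-624,P[:,1]-288)<70)&(P[:,2]>3.5)&(P[:,2]<8)];print(cv2.minAreaRect(q[:,:2].astype(np.float32)),len(q))
q=P[(np.hypot(P[:,0]-624,P[:,1]-288)<60)&(P[:,2]>90)&(P[:,2]<140)];print(len(q),q[:,2].min() if len(q) else 0)
E
```

```text
[621.9032383  291.12155641 289.39510137] [[-0.987, -0.162, -0.002], [-0.162, 0.987, -0.001], [0.002, -0.001, -1.0]]
tool mm to home x,y: [-6.3  3.8]
((617.5142822265625, 287.368408203125), (88.69621276855469, 75.84217071533203), 9.539488792419434) 4585
12997 111.82693981481935
```

View pics/w5.png

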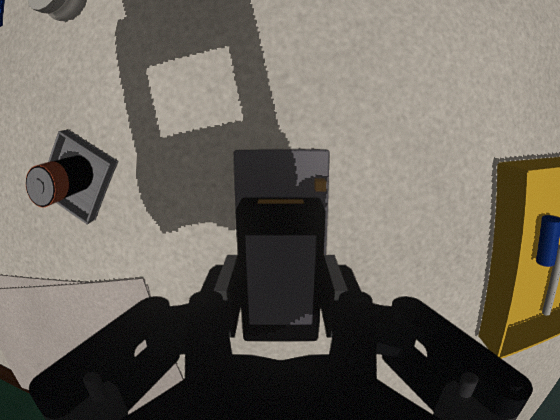

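Pack held level and parallel with the plate (pack at 280,270; near post at 320,185). Lowering with clearance.

Call:
{"op": "jog_arm", "data": {
  "fingers": [1, 1, 1, 1, 1],
  "offset": [
    [0, -0.0027, 0.04],
    [0, 0, 0.04],
    [0, 0, 0.03],
    [0, 0, 0.018],
    [0, 0, 0.009]
  ],
  "angular": [
    [0, 0, 0],
    [0, 0, 0],
    [0, 0, 0],
    [0, 0, 0],
    [0, 0, 0]
  ]
}}

```text
time: 20.8
tool_pos: [621.8, 286.3, 186.7]
orientation: [[-0.987, -0.162, -0.002], [-0.162, 0.987, -0.001], [0.002, -0.0, -1.0]]
force: [-0.9, -0.1, 0.1]
gripper_width: 37.2
gripper_force: 41.3
```

Call:
{"op": "jog_arm", "data": {
  "fingers": [1, 1, 1],
  "offset": [
    [0, 0, 0],
    [0, 0, 0],
    [0, 0, 0]
  ],
  "angular": [
    [0, 0, 0],
    [0, 0, 0],
    [0, 0, 0]
  ]
}}

```text
time: 21.1
tool_pos: [623.1, 287.6, 190.2]
orientation: [[-0.987, -0.163, 0.003], [-0.163, 0.987, 0.001], [-0.003, 0.0, -1.0]]
force: [-0.0, 0.2, -1.0]
gripper_width: 37.1
gripper_force: 41.3
```

```bash
cat > dk.py <<'E'
from look import *
import sys
p=avg()[0];s=get_state();R=np.array(s["orientation"]);print(p.round(1),s["force"],R.round(3).tolist())
H=np.array([627.5,295.9]);print("tool mm to home x,y:",(R[:2,:2].T@(H-p[:2])).round(1))
c=capture("scene");cv2.imwrite(f"pics/{sys.argv[1]}.png",cv2.resize(c["color"][130:250,330:490],None,fx=5,fy=5,interpolation=cv2.INTER_CUBIC)[:,:,::-1])
E
python3 dk.py d1
```

```text
[623.  287.6 189.8] [-0.440672    0.39406912 -0.81645657] [[-0.987, -0.163, 0.001], [-0.163, 0.987, 0.0], [-0.001, 0.0, -1.0]]
tool mm to home x,y: [-5.8  7.4]
```

View pics/d1.png

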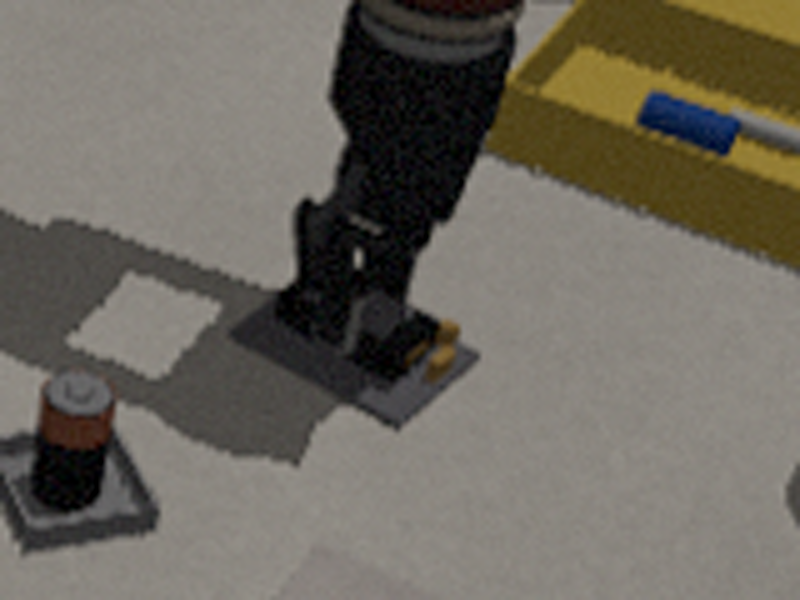

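The pack hangs just above the plate, in front of the posts (440,350). I'll lower it the last few mm, then slide it to the posts.

Call:
{"op": "jog_arm", "data": {
  "fingers": [1, 1, 1, 1],
  "offset": [
    [0, 0, 0.003],
    [0, 0, 0.0025],
    [0, 0, 0],
    [0, 0, 0]
  ],
  "angular": [
    [0, 0, 0],
    [0, 0, 0],
    [0, 0, 0],
    [0, 0, 0]
  ]
}}

```text
time: 21.75
tool_pos: [622.7, 287.6, 185.4]
orientation: [[-0.987, -0.163, 0.0], [-0.163, 0.987, -0.0], [-0.0, -0.0, -1.0]]
force: [-2.7, -0.5, 4.4]
gripper_width: 36.3
gripper_force: 42.0
```

Call:
{"op": "jog_arm", "data": {
  "fingers": [1, 1, 1, 1, 1],
  "offset": [
    [0, 0.0025, 0],
    [0, 0.0025, 0],
    [0, 0.002, 0],
    [0, 0, 0],
    [0, 0, 0]
  ],
  "angular": [
    [0, 0, 0],
    [0, 0, 0],
    [0, 0, 0],
    [0, 0, 0],
    [0, 0, 0]
  ]
}}

```text
time: 22.25
tool_pos: [622.3, 292.6, 185.4]
orientation: [[-0.987, -0.163, 0.002], [-0.163, 0.987, 0.0], [-0.002, -0.0, -1.0]]
force: [-0.1, -1.8, 5.7]
gripper_width: 37.0
gripper_force: 42.0
```

Call:
{"op": "jog_arm", "data": {
  "fingers": [1, 1, 1, 1],
  "offset": [
    [0, 0.0012, 0],
    [0, 0.0012, 0],
    [0, 0, 0],
    [0, 0, 0]
  ],
  "angular": [
    [0, 0, 0],
    [0, 0, 0],
    [0, 0, 0],
    [0, 0, 0]
  ]
}}

```text
time: 22.65
tool_pos: [622.0, 294.3, 185.4]
orientation: [[-0.987, -0.163, 0.002], [-0.163, 0.987, -0.0], [-0.002, -0.001, -1.0]]
force: [-0.4, -2.7, 5.6]
gripper_width: 37.2
gripper_force: 42.0
```

Call:
{"op": "jog_arm", "data": {
  "fingers": [1, 1, 1, 1],
  "offset": [
    [0, 0.0014, 0],
    [0, 0, 0],
    [0, 0, 0],
    [0, 0, 0]
  ],
  "angular": [
    [0, 0, 0],
    [0, 0, 0],
    [0, 0, 0],
    [0, 0, 0]
  ]
}}

```text
time: 23.05
tool_pos: [621.9, 295.4, 185.3]
orientation: [[-0.987, -0.163, 0.003], [-0.163, 0.987, -0.0], [-0.002, -0.001, -1.0]]
force: [-0.3, -2.3, 4.8]
gripper_width: 37.1
gripper_force: 42.0
```

Call:
{"op": "jog_arm", "data": {
  "fingers": [1, 1, 1, 1],
  "offset": [
    [0, 0.0014, 0],
    [0, 0, 0],
    [0, 0, 0],
    [0, 0, 0]
  ],
  "angular": [
    [0, 0, 0],
    [0, 0, 0],
    [0, 0, 0],
    [0, 0, 0]
  ]
}}

```text
time: 23.45
tool_pos: [621.7, 296.4, 185.4]
orientation: [[-0.987, -0.163, 0.003], [-0.163, 0.987, -0.0], [-0.003, -0.001, -1.0]]
force: [1.1, -3.0, 4.8]
gripper_width: 36.9
gripper_force: 42.0
```

Call:
{"op": "jog_arm", "data": {
  "fingers": [1, 1, 1, 1],
  "offset": [
    [0, 0.0014, 0],
    [0, 0, 0],
    [0, 0, 0],
    [0, 0, 0]
  ],
  "angular": [
    [0, 0, 0],
    [0, 0, 0],
    [0, 0, 0],
    [0, 0, 0]
  ]
}}

```text
time: 23.85
tool_pos: [621.7, 296.9, 185.4]
orientation: [[-0.987, -0.163, 0.003], [-0.163, 0.987, -0.002], [-0.002, -0.002, -1.0]]
force: [0.2, -5.3, 4.8]
gripper_width: 37.0
gripper_force: 42.0
```

Call:
{"op": "jog_arm", "data": {
  "fingers": [1, 1, 1, 1],
  "offset": [
    [0, 0.0014, 0],
    [0, 0, 0],
    [0, 0, 0],
    [0, 0, 0]
  ],
  "angular": [
    [0, 0, 0],
    [0, 0, 0],
    [0, 0, 0],
    [0, 0, 0]
  ]
}}

```text
time: 24.25
tool_pos: [621.7, 297.2, 185.4]
orientation: [[-0.987, -0.163, 0.003], [-0.163, 0.987, -0.003], [-0.002, -0.004, -1.0]]
force: [1.1, -7.2, 5.4]
gripper_width: 37.0
gripper_force: 42.1
```

Contact with the posts: the force is rising and the motion has stalled. Next I'll slide it to the end stop.

Call:
{"op": "jog_arm", "data": {
  "fingers": [1, 1, 1, 1, 1],
  "offset": [
    [-0.003, 0, 0],
    [-0.003, 0, 0],
    [0, 0, 0],
    [0, 0, 0],
    [0, 0, 0]
  ],
  "angular": [
    [0, 0, 0],
    [0, 0, 0],
    [0, 0, 0],
    [0, 0, 0],
    [0, 0, 0]
  ]
}}

```text
time: 24.75
tool_pos: [625.0, 297.9, 185.4]
orientation: [[-0.986, -0.164, -0.003], [-0.164, 0.986, -0.005], [0.004, -0.004, -1.0]]
force: [-6.8, -11.0, 12.6]
gripper_width: 36.6
gripper_force: 42.8
```

Call:
{"op": "jog_arm", "data": {
  "fingers": [1, 1, 1, 1],
  "offset": [
    [-0.0014, 0, 0],
    [0, 0, 0],
    [0, 0, 0],
    [0, 0, 0]
  ],
  "angular": [
    [0, 0, 0],
    [0, 0, 0],
    [0, 0, 0],
    [0, 0, 0]
  ]
}}

```text
time: 25.15
tool_pos: [625.8, 298.1, 185.3]
orientation: [[-0.986, -0.164, -0.004], [-0.164, 0.986, -0.005], [0.004, -0.005, -1.0]]
force: [-7.5, -10.0, 12.3]
gripper_width: 37.0
gripper_force: 42.9
```

Call:
{"op": "jog_arm", "data": {
  "fingers": [1, 1, 1, 1],
  "offset": [
    [-0.0014, 0, 0],
    [0, 0, 0],
    [0, 0, 0],
    [0, 0, 0]
  ],
  "angular": [
    [0, 0, 0],
    [0, 0, 0],
    [0, 0, 0],
    [0, 0, 0]
  ]
}}

```text
time: 25.55
tool_pos: [626.8, 298.3, 185.4]
orientation: [[-0.986, -0.164, -0.004], [-0.164, 0.986, -0.005], [0.005, -0.005, -1.0]]
force: [-7.4, -9.9, 12.7]
gripper_width: 37.0
gripper_force: 42.9
```

Call:
{"op": "jog_arm", "data": {
  "fingers": [1, 1, 1, 1],
  "offset": [
    [-0.0014, 0, -0.0005],
    [0, 0, 0],
    [0, 0, 0],
    [0, 0, 0]
  ],
  "angular": [
    [0, 0, 0],
    [0, 0, 0],
    [0, 0, 0],
    [0, 0, 0]
  ]
}}

```text
time: 25.95
tool_pos: [627.8, 298.5, 185.4]
orientation: [[-0.986, -0.164, -0.004], [-0.164, 0.986, -0.005], [0.005, -0.004, -1.0]]
force: [-6.7, -10.7, 12.1]
gripper_width: 37.0
gripper_force: 42.7
```

Call:
{"op": "jog_arm", "data": {
  "fingers": [1, 1, 1, 1],
  "offset": [
    [-0.0014, 0, 0],
    [0, 0, 0],
    [0, 0, 0],
    [0, 0, 0]
  ],
  "angular": [
    [0, 0, 0],
    [0, 0, 0],
    [0, 0, 0],
    [0, 0, 0]
  ]
}}

```text
time: 26.35
tool_pos: [628.5, 298.6, 185.4]
orientation: [[-0.986, -0.164, -0.005], [-0.164, 0.986, -0.006], [0.006, -0.005, -1.0]]
force: [-8.8, -11.2, 12.6]
gripper_width: 36.8
gripper_force: 42.8
```

Call:
{"op": "jog_arm", "data": {
  "fingers": [1, 1, 1, 1],
  "offset": [
    [-0.0014, 0, 0],
    [0, 0, 0],
    [0, 0, 0],
    [0, 0, 0]
  ],
  "angular": [
    [0, 0, 0],
    [0, 0, 0],
    [0, 0, 0],
    [0, 0, 0]
  ]
}}

```text
time: 26.75
tool_pos: [628.9, 298.7, 185.3]
orientation: [[-0.986, -0.164, -0.008], [-0.164, 0.986, -0.006], [0.009, -0.005, -1.0]]
force: [-12.9, -10.5, 16.7]
gripper_width: 37.0
gripper_force: 43.2
```

Call:
{"op": "jog_arm", "data": {
  "fingers": [1, 1, 1, 1],
  "offset": [
    [-0.0014, 0, 0],
    [0, 0, 0],
    [0, 0, 0],
    [0, 0, 0]
  ],
  "angular": [
    [0, 0, 0],
    [0, 0, 0],
    [0, 0, 0],
    [0, 0, 0]
  ]
}}

```text
time: 27.15
tool_pos: [629.4, 298.8, 185.3]
orientation: [[-0.986, -0.164, -0.011], [-0.164, 0.986, -0.007], [0.012, -0.005, -1.0]]
force: [-17.0, -12.6, 18.8]
gripper_width: 36.8
gripper_force: 43.5
```

Call:
{"op": "jog_arm", "data": {
  "fingers": [-0.2, -0.2, -0.2, -0.2],
  "offset": [
    [0, 0, 0],
    [0, 0, 0],
    [0, 0, 0],
    [0, 0, 0]
  ],
  "angular": [
    [0, 0, 0],
    [0, 0, 0],
    [0, 0, 0],
    [0, 0, 0]
  ]
}}

```text
time: 27.55
tool_pos: [631.2, 300.5, 184.1]
orientation: [[-0.987, -0.163, -0.0], [-0.163, 0.987, 0.0], [0.0, 0.0, -1.0]]
force: [-0.4, 1.2, 0.3]
gripper_width: 51.3
gripper_force: 0.0
```

Call:
{"op": "jog_arm", "data": {
  "fingers": [-0.2, -0.2, -0.2, -0.2],
  "offset": [
    [0, 0, -0.01],
    [0, 0, -0.03],
    [0, 0, -0.04],
    [0, 0, -0.045]
  ],
  "angular": [
    [0, 0, 0],
    [0, 0, 0],
    [0, 0, 0],
    [0, 0, 0]
  ]
}}

```text
time: 27.95
tool_pos: [630.9, 300.2, 278.5]
orientation: [[-0.987, -0.163, -0.002], [-0.163, 0.987, -0.001], [0.002, -0.0, -1.0]]
force: [1.0, 0.7, 0.5]
gripper_width: 51.1
gripper_force: 0.0
```

Call:
{"op": "jog_arm", "data": {
  "fingers": [-0.2, -0.2, -0.2, -0.2],
  "offset": [
    [0.04, 0, -0.04],
    [0.05, 0, -0.03],
    [0.05, 0, -0.03],
    [0.05, 0, 0]
  ],
  "angular": [
    [0, 0, 0],
    [0, 0, 0],
    [0, 0, 0],
    [0, 0, 0]
  ]
}}

```text
time: 28.35
tool_pos: [490.3, 277.3, 358.4]
orientation: [[-0.987, -0.163, 0.008], [-0.163, 0.987, 0.003], [-0.008, 0.002, -1.0]]
force: [0.3, 0.8, 0.7]
gripper_width: 51.2
gripper_force: 0.0
```

```bash
python3 - <<'E'
from look import *
yaw=np.radians(9.5)
for n in("top","scene"):
    c,P=cloud(n);print(n)
    for k,a in(("pack",(627.5,297,23.5,30,55)),("L",(620.5,100.4,54,68,30)),("S",(618,-68,45,56,25)),("M",(612,-287,45,56,25)),("jar",T["jar"]),("motor",T["motor"])): print(k,find(P,*a))
    if n=="scene":cv2.imwrite("pics/d2.png",cv2.resize(c["color"][150:240,360:460],None,fx=6,fy=6,interpolation=cv2.INTER_CUBIC)[:,:,::-1])
    else:cv2.imwrite("pics/d3.png",cv2.resize(c["color"][145:210,115:195],None,fx=8,fy=8,interpolation=cv2.INTER_CUBIC)[:,:,::-1])
E
```

```text
top
pack (469, array([626.3, 295.6,  26.7]), [[627.1, 296.0], [70.7, 38.4], 9.8])
L (189, array([617.6, 100.2,  62.4]), [[618.3, 100.3], [32.9, 32.5], 87.8])
S (39, array([616.9, -68.2,  50.9]), [[617.0, -68.8], [13.6, 13.6], 88.6])
M (110, array([ 611.2, -286.9,   51.1]), [[611.6, -287.7], [23.6, 26.4], 42.6])
jar (237, array([457.2,  63.6,  45.2]), [[457.0, 63.7], [35.0, 37.1], 88.6])
motor (207, array([452.2, -51.5,  27. ]), [[459.1, -50.5], [51.1, 27.2], 11.9])
scene
pack (278, array([627.5, 295.1,  26.2]), [[626.3, 296.4], [71.8, 41.8], 9.6])
L (151, array([619.2,  98.3,  61. ]), [[617.1, 100.2], [31.4, 36.3], 49.1])
S (44, array([618.2, -69.1,  50.2]), [[617.2, -68.3], [12.5, 16.0], 54.5])
M (147, array([ 612.5, -288. ,   50.4]), [[611.4, -288.2], [25.6, 25.8], 42.3])
jar (137, array([458.1,  62.7,  44.6]), [[457.3, 63.5], [36.7, 39.6], 50.9])
motor (156, array([454.8, -55.4,  25.8]), [[456.4, -52.3], [50.8, 26.0], 17.9])
```

View pics/d2.png

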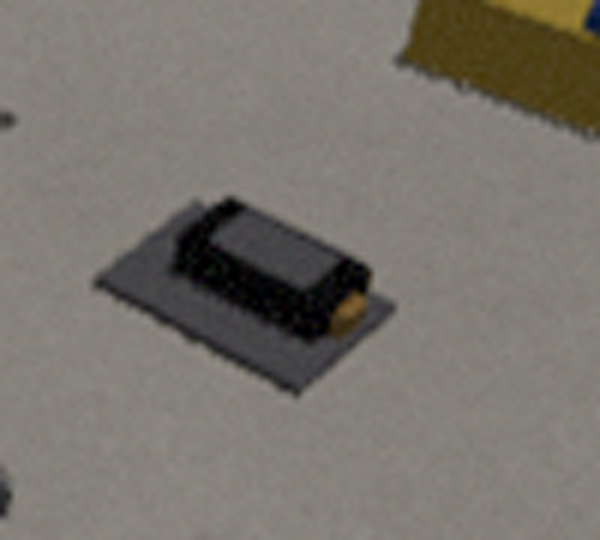

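View pics/d3.png

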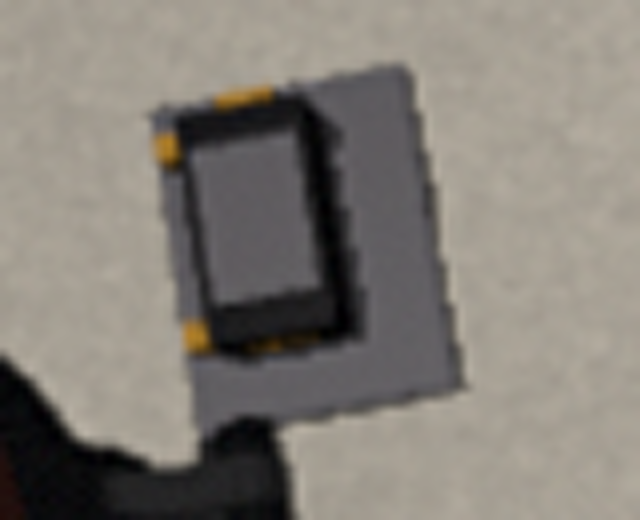

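Both views show the pack flat against both posts (168,150 and 197,335 in the top crop) and the end stop (245,97). Its measured centre is within about 0.5 mm of the estimated home. All three cells stand in their tins, and the jar and motor haven't moved.

```bash
python3 -c "
from plant import *
print(hand_in())"
```

```text
the job is handed in; nothing more can be done
None
```

I handed the job in at about 29 s: the cameras showed all three cells upright in their matching tins and the pack home on the dock within about 0.5 mm, with motor and jar unmoved; the hand-in returned no verdict.

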